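Lay out the cut trim tiles by length

TASK

Lay the four white trim tiles out in order of length on the row of cork pads, one to a pad: the shortest on the pad next to the upright steel stop, the longest on the pad farthest from it. Each tile lies flat, glaze up, centred on its pad and with its length along the pad. One tile sits flush in the grey size-check nest: press the nest's ejector lever fully down to raise it, then lift it out.

Things in the scene. Friction and masses are not known exactly. Their poses are not given: they have to be found in the camera images.
- tile_60_center (a point): Centre of a loose white trim tile 60 mm long (its x), 40 mm wide (its y) and 12 mm thick (its z, glaze up), about 0.068 kg. The four tiles differ only in length. At the start it lies flat on the table.
- tile_80_center (a point): Centre of a loose white trim tile 80 mm long (its x), 40 mm wide (its y) and 12 mm thick (its z, glaze up), about 0.09 kg. The four tiles differ only in length. Starts seated flush in the pocket (1 mm clearance) of a fixed grey nest 78 mm (along tile y) x 118 mm x 24 mm high; only its top shows. The ejector lever lifts it straight up: it then stands on a plate, its foot 2 mm above the nest's top.
- tile_100_center (a point): Centre of a loose white trim tile 100 mm long (its x), 40 mm wide (its y) and 12 mm thick (its z, glaze up), about 0.113 kg. The four tiles differ only in length. At the start it lies flat on the table.
- tile_120_center (a point): Centre of a loose white trim tile 120 mm long (its x), 40 mm wide (its y) and 12 mm thick (its z, glaze up), about 0.135 kg. The four tiles differ only in length. At the start it lies flat on the table.
- pad_a_top (a point): Centre of the top face of a fixed cork pad 124 mm long (its x), 44 mm wide (its y), 3 mm thick, one of four parallel pads in a row (a, b, c, d, 85 mm centre to centre) on a 6 mm grey-painted layout board; the top face is 9 mm above the table. The stop may stand at either end of the row.
- pad_b_top (a point): Centre of the top face of a fixed cork pad 124 mm long (its x), 44 mm wide (its y), 3 mm thick, one of four parallel pads in a row (a, b, c, d, 85 mm centre to centre) on a 6 mm grey-painted layout board; the top face is 9 mm above the table. The stop may stand at either end of the row.
- pad_c_top (a point): Centre of the top face of a fixed cork pad 124 mm long (its x), 44 mm wide (its y), 3 mm thick, one of four parallel pads in a row (a, b, c, d, 85 mm centre to centre) on a 6 mm grey-painted layout board; the top face is 9 mm above the table. The stop may stand at either end of the row.
- pad_d_top (a point): Centre of the top face of a fixed cork pad 124 mm long (its x), 44 mm wide (its y), 3 mm thick, one of four parallel pads in a row (a, b, c, d, 85 mm centre to centre) on a 6 mm grey-painted layout board; the top face is 9 mm above the table. The stop may stand at either end of the row.
- stop: The row's stop: an upright dark steel bar 120 mm long (its x, along the pads), 10 mm thick (its y), fixed at one end of the row, 70 mm from the nearest pad's centre; its top is 36 mm above the table. Origin: centre of its underside. The row's other end has only a flat strip 2 mm high.
- ejector_pad (a point): Middle of the top of the black thumb pad (28 x 36 mm) of the nest's ejector lever, which sticks out of a long side of the nest, 95 mm from the pocket's centre; 37 mm above the table at the start. Pushed straight down about 18 mm, to its stop (19 mm above the table), it raises the 80 mm tile; this takes some 5 N, and it stays down when let go.
Mind the look-alikes: they are no part of the job. Leave any black or green look-alike of the part that bears tile_60_center alone.

How it is judged (in metres and radians):
On the way:
1. the ejector lever is pressed down to its stop, raising the seated tile (height (world z) of ejector_pad below 0.022 m), for 0.1 s.
At the end, for the whole second after the job is handed in: The 60, 80, 100 and 120 mm tiles lie, in that order counted from the stop, each on its own pad: centre within 12 mm of the pad's centre, length within 0.2 rad of the pad's, flat, glaze up, resting on the pad, released and still (((horizontal distance between stop and pad_a_top below 0.12 m and horizontal distance between tile_60_center and pad_a_top below 0.012 m and angle between the x axis of tile_60_center and the x axis of pad_a_top, either way round below 0.2 rad and z of tile_60_center in the frame of pad_a_top between 0.003 and 0.009 m and horizontal distance between tile_80_center and pad_b_top below 0.012 m and angle between the x axis of tile_80_center and the x axis of pad_b_top, either way round below 0.2 rad and z of tile_80_center in the frame of pad_b_top between 0.003 and 0.009 m and horizontal distance between tile_100_center and pad_c_top below 0.012 m and angle between the x axis of tile_100_center and the x axis of pad_c_top, either way round below 0.2 rad and z of tile_100_center in the frame of pad_c_top between 0.003 and 0.009 m and horizontal distance between tile_120_center and pad_d_top below 0.012 m and angle between the x axis of tile_120_center and the x axis of pad_d_top, either way round below 0.2 rad and z of tile_120_center in the frame of pad_d_top between 0.003 and 0.009 m) or (horizontal distance between stop and pad_d_top below 0.12 m and horizontal distance between tile_60_center and pad_d_top below 0.012 m and angle between the x axis of tile_60_center and the x axis of pad_d_top, either way round below 0.2 rad and z of tile_60_center in the frame of pad_d_top between 0.003 and 0.009 m and horizontal distance between tile_80_center and pad_c_top below 0.012 m and angle between the x axis of tile_80_center and the x axis of pad_c_top, either way round below 0.2 rad and z of tile_80_center in the frame of pad_c_top between 0.003 and 0.009 m and horizontal distance between tile_100_center and pad_b_top below 0.012 m and angle between the x axis of tile_100_center and the x axis of pad_b_top, either way round below 0.2 rad and z of tile_100_center in the frame of pad_b_top between 0.003 and 0.009 m and horizontal distance between tile_120_center and pad_a_top below 0.012 m and angle between the x axis of tile_120_center and the x axis of pad_a_top, either way round below 0.2 rad and z of tile_120_center in the frame of pad_a_top between 0.003 and 0.009 m)) and angle between each of tile_60_center, tile_80_center, tile_100_center, tile_120_center's own z axis and vertical below 0.1 rad and linear speed of each of tile_60, tile_80, tile_100, tile_120 below 0.02 m/s and contact force between each of tile_60, tile_80, tile_100, tile_120 and the fingers below 0.1 N); the robot touches nothing.
It also fails if it takes over 134 s, if anything falls off the work surface, if the arm or the gripper's body presses on something with over 40 N, if the wrist force passes 120 N, or if a joint passes its speed limit or range.

ROBOT

A 6-joint arm with a two-finger parallel gripper is mounted at the origin on the work surface. World frame = base frame: x ahead of the robot, y to its left, z up, the work surface at z = 0. Lengths are in mm, angles in degrees, forces in N, time in s.
With the tool pointing down it reaches from about 225 to 725 mm from the base axis. Payload 3.1 kg.
Tool frame: the origin (TCP) lies between the finger pads; the fingertips stand 14 mm ahead of it and the grasp point (between the pads) lies 5 mm behind it; z points along the fingers, y is the line along which they close (so a half turn about z gives the same grasp; the last joint's range is limited). The gripper opens to 85 mm and grips with 20 to 120 N. Pads are 22 mm wide; open, the fingers measure 114 mm over their backs; the gripper's body (76 mm by 85 mm) begins 54 mm behind the grasp point. The pads swing forward as they close: fully open they stand 13 mm farther back than shut.
Start: joints at [63.839, 2.75, 5.684, 92.934, 0, 82.678], TCP at [169.533, 496.866, 245.312] pointing down, gripper open.
Joint ranges: [-166.93, 166.93], [-56.73, 111.36], [-69.38, 81.34], [-121.58, 131.49], [-85.45, 84.26], [-180, 180]. Speed limits (degrees/s): [159.86, 159.86, 180, 180, 180, 180].

INTERFACE

Orientations are given as [roll, pitch, yaw] about the fixed x, y, z axes, in that order (R = Rz(yaw) Ry(pitch) Rx(roll)).
In Python, from workcell import arm gives the robot as it stands.
- The arm moves only by the tool drive_tool, never from a script. Its argument "steps" is a list of rows, each a list of 3 entries, a list of its own where there are three numbers: the shift along the tool's x, y, z in mm, then the turn, a rotation vector about the tool's x, y, z in rad, then the opening, from -1 (shut) to 1 (fully open), so that 0 is half open. A call has 1 to 10 rows; each row shifts and turns the commanded pose from where the row before left it, along the tool's axes as they then stand; what a row does not reach is not made up. A row lasts 1/8 s, in which the tool goes at most 62.5 mm and 10.7 degrees, less where a joint would pass 70% of its speed; a pose out of reach is approached as far as the arm can. A call is refused whole if a number of a shift passes 62.5 or a number of a turn 0.188, either way. A call with a gripper value outside its range is refused whole. The fingers move at their own pace and stop on an object; "force" is the grip in N (left out, the last holds). Time passes only in rows, so rows that do not move let the fingers close. It gives the time, the measured TCP pose, the force, the opening and the grip force at its end, in the units of the state.
- arm.state(): the state, without advancing time (a new reading comes with each control period).
- arm.camera(name): name is "scene" or "top" or "wrist"; returns the picture (420x560x3 uint8, red, green, blue); there is no depth.
- arm.camera_model(name): a dict with "intrinsics" (3x3 intrinsics, pixels), "distortion" ([k1, k2, p1, p2, k3] as OpenCV has them; the pictures are not rectified), "T" (4x4, takes a point from camera to world coordinates). Camera axes: x right, y down, z forward; pixel columns grow to the right and rows downward; lengths in mm; the calibration is good to about 2 mm. A picture is of the moment at which its call begins: read the wrist's pose just before it. camera_model takes no time and is no camera call; for the wrist camera it gives the pose at the moment of the call.
- arm.hand_in(): hands the job in; it is judged then, once.
The state is a dict: "time": time; "joint_positions": joint angles; "joint_velocities": joint speeds; "effort": joint torques, N m; "tool_pos": TCP position; "tcp_rot": TCP orientation; "force": force on the tool from outside, world axes, zero at the start; "moment": the same for the moment, N m; "width": finger opening in mm; "grasp_force": force on a finger pad.
Only numpy, scipy, OpenCV 4.12 (cv2) and the standard library are available. Lean on these libraries where they do the work, as an engineer would, in place of code of your own. Each camera call takes 0.05 s, during which the arm holds its last target. There are 200 camera calls.

## Working session

There is one attempt and no reset: what is moved stays moved. The work goes in short steps, Python scripts to look and compute and a tool call to move; the robot and the scene stay as the last step left them, time stands still between calls to the robot, and variables do not carry over. Pictures are saved under pics/ and viewed, at most 14 in all, crops included, and the job is handed in when it is done.

Besides the shell and the picture viewer there is one more tool, called after "Emit:" as name(argument=value, ...), one argument or row to a line, values as JSON. drive_tool: Moves the arm, as the interface text tells. Its arguments: {"type":"object","properties":{"steps":{"type":"array","items":{"type":"array"}},"force":{"type":"number"}},"required":["steps"]}

```bash
mkdir -p pics; ls; python3 - <<'E'
from workcell import arm
import cv2,numpy as np
print(arm.state())
for n in("top","scene"):
    m=arm.camera_model(n); print(n,m)
    cv2.imwrite(f"pics/{n}0.png",cv2.cvtColor(arm.camera(n),cv2.COLOR_RGB2BGR))
E
```

```text
pics
{'time': 0.0, 'joint_positions': array([6.38400100e+01, 2.79230234e+00, 5.59161740e+00, 9.29326701e+01,
       1.51859280e-04, 8.26775646e+01]), 'joint_velocities': array([ 0.03940141, -0.0815641 , -0.02200986,  0.04270655,  0.00117909,
        0.05514647]), 'effort': array([ 7.46709156e-04, -3.38788211e+01,  3.20011353e+01,  2.02598283e-02,
       -1.95011144e-04,  9.22133580e-06]), 'tool_pos': array([169.27271908, 496.35891417, 244.12250799]), 'tcp_rot': array([-1.79867752e+02, -1.71470987e-02,  1.61162425e+02]), 'force': array([ 0.20578634,  0.04283622, -0.29494573]), 'moment': array([ 0.02218425, -0.08312848,  0.02147258]), 'grasp_force': 0.0, 'width': 85.3692242495414}
top {'intrinsics': array([[413.96923862,   0.        , 274.59274237],
       [  0.        , 413.96923862, 209.38938495],
       [  0.        ,   0.        ,   1.        ]]), 'distortion': array([-0.05575014,  0.        ,  0.        ,  0.        ,  0.        ]), 'T': array([[-2.13736023e-02, -9.89772458e-01,  1.41044856e-01,
         3.61007375e+02],
       [-9.99765642e-01,  2.16450574e-02,  3.90573807e-04,
        -3.41127694e+01],
       [-3.43950319e-03, -1.41003453e-01, -9.90003129e-01,
         1.11463236e+03],
       [ 0.00000000e+00,  0.00000000e+00,  0.00000000e+00,
         1.00000000e+00]])}
scene {'intrinsics': array([[501.06881977,   0.        , 291.75852119],
       [  0.        , 501.06881977, 216.57845546],
       [  0.        ,   0.        ,   1.        ]]), 'distortion': array([-0.0938927,  0.       ,  0.       ,  0.       ,  0.       ]), 'T': array([[ 7.73499697e-01,  3.64219655e-01, -5.18692839e-01,
         1.12601648e+03],
       [ 6.33469968e-01, -4.70546333e-01,  6.14249093e-01,
        -7.69810604e+02],
       [-2.03474210e-02, -8.03697823e-01, -5.94689660e-01,
         7.74902235e+02],
       [ 0.00000000e+00,  0.00000000e+00,  0.00000000e+00,
         1.00000000e+00]])}
```

View pics/top0.png

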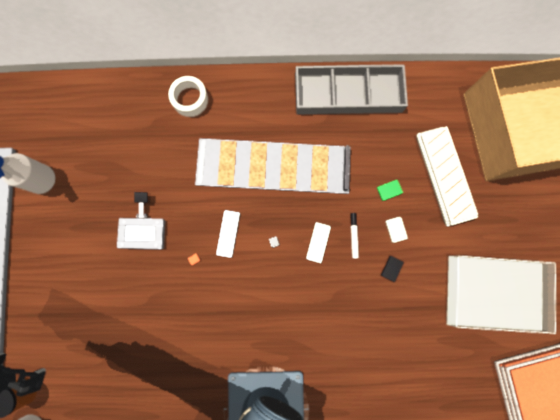

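View pics/scene0.png

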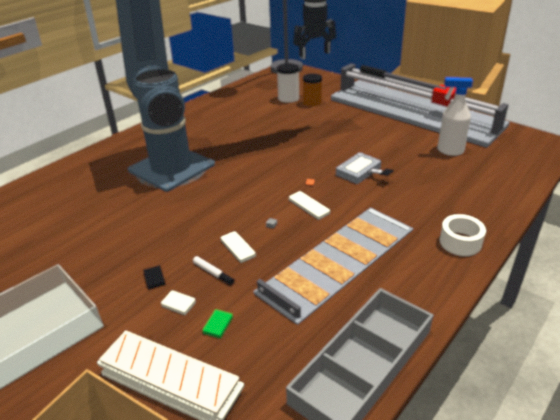

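Top view: the pads are at (228,163), (258,165), (289,166) and (319,167), with the dark stop at (347,168) on the right and the flat strip at (202,162) on the left.

Candidates:
- **White tiles:** (228,234) is the 120, (318,242) the 100 and (397,230) the 60. The 80 is in the nest at (141,234), with its lever pad at (141,197).
- **Look-alikes to leave alone:** green (390,190), black (392,269), pen (354,235), grey cube (274,242) and the rack at (447,175).

Next I measure these.

```bash
cat > h.py <<'E'
from workcell import arm
import cv2,numpy as np
def ray(m,px,z):
    px=np.float64(px).reshape(-1,1,2)
    n=cv2.undistortPoints(px,m["intrinsics"],m["distortion"]).reshape(-1,2)
    d=np.c_[n,np.ones(len(n))]@m["T"][:3,:3].T; o=m["T"][:3,3]
    return (o+d*((z-o[2])/d[:,2])[:,None])[:,:2]
def proj(m,p):
    T=np.linalg.inv(m["T"]); q,_=cv2.projectPoints(np.float64(p).reshape(-1,3),cv2.Rodrigues(T[:3,:3])[0],T[:3,3],m["intrinsics"],m["distortion"]); return q.reshape(-1,2)
def masks(im):
    h=cv2.cvtColor(im,cv2.COLOR_RGB2HSV).astype(int)
    H,S,V=h[...,0],h[...,1],h[...,2]
    return {"white":(S<40)&(V>215),"cork":(H>8)&(H<28)&(S>70)&(V>170),"black":(V<60)}
def rects(m,im,key,z,amin,k=0):
    mk=masks(im)[key].astype(np.uint8)*255
    if k: mk=cv2.morphologyEx(mk,cv2.MORPH_CLOSE,np.ones((k,k)))
    out=[]
    for c in cv2.findContours(mk,cv2.RETR_EXTERNAL,cv2.CHAIN_APPROX_NONE)[0]:
        if cv2.contourArea(c)<amin: continue
        w=ray(m,c,z); (cx,cy),(a,b),_=r=cv2.minAreaRect(w.astype(np.float32))
        p=cv2.boxPoints(r); e=[p[1]-p[0],p[2]-p[1]]; L=max(e,key=np.linalg.norm)
        out.append((c.reshape(-1,2).mean(0).round(),(round(cx,1),round(cy,1)),round(max(a,b),1),round(min(a,b),1),round(np.degrees(np.arctan2(L[1],L[0]))%180,1)))
    return out
E
python3 - <<'E'
from h import *
im=cv2.cvtColor(cv2.imread("pics/top0.png"),cv2.COLOR_BGR2RGB); m=arm.camera_model("top")
for k,z,a,c in(("white",12,80,0),("white",24,80,0),("cork",9,150,5),("black",37,40,0)):
    print(k,z)
    for r in rects(m,im,k,z,a,c):
        if 110<r[0][0]<430 and 120<r[0][1]<290: print(r)
i=im[120:290,110:430]; cv2.imwrite("pics/crop.png",cv2.resize(cv2.cvtColor(i,cv2.COLOR_RGB2BGR),None,fx=2.5,fy=2.5,interpolation=2))
E
```

```text
white 12
(array([354., 241.]), (428.5, -244.2), 85.5, 15.0, np.float32(180.0))
(array([318., 242.]), (427.5, -147.6), 102.3, 42.8, np.float32(163.2))
(array([396., 229.]), (457.4, -358.8), 61.5, 42.3, np.float32(15.1))
(array([227., 233.]), (456.5, 93.6), 123.0, 43.3, np.float32(169.2))
(array([140., 229.]), (483.3, 329.7), 120.6, 119.7, np.float32(177.6))
(array([335., 170.]), (626.9, -195.8), 129.2, 48.8, np.float32(177.4))
(array([303., 169.]), (633.9, -111.3), 129.1, 54.2, np.float32(178.0))
(array([273., 165.]), (640.0, -32.3), 130.1, 44.0, np.float32(174.2))
(array([243., 168.]), (646.0, 47.9), 129.4, 78.8, np.float32(178.6))
(array([209., 164.]), (653.8, 143.7), 131.7, 70.9, np.float32(0.4))
white 24
(array([354., 241.]), (427.8, -241.9), 84.6, 14.8, np.float32(180.0))
(array([318., 242.]), (426.8, -146.4), 101.2, 42.4, np.float32(163.2))
(array([396., 229.]), (456.4, -355.3), 60.8, 41.9, np.float32(15.1))
(array([227., 233.]), (455.4, 92.2), 121.7, 42.9, np.float32(169.2))
(array([140., 229.]), (481.9, 325.8), 119.3, 118.4, np.float32(177.6))
(array([335., 170.]), (624.0, -194.1), 127.8, 48.3, np.float32(177.4))
(array([303., 169.]), (631.0, -110.5), 127.7, 53.6, np.float32(178.0))
(array([273., 165.]), (637.0, -32.3), 128.7, 43.5, np.float32(174.2))
(array([243., 168.]), (642.9, 47.0), 128.0, 78.0, np.float32(178.6))
(array([209., 164.]), (650.6, 141.8), 130.3, 70.1, np.float32(0.4))
cork 9
(array([319., 166.]), (633.9, -159.1), 130.5, 44.6, np.float32(176.2))
(array([290., 162.]), (640.3, -84.7), 129.2, 63.6, np.float32(175.3))
(array([258., 162.]), (647.8, 7.5), 131.1, 49.9, np.float32(173.1))
(array([227., 161.]), (653.4, 94.2), 130.2, 45.2, np.float32(177.1))
black 37
(array([391., 268.]), (354.1, -333.0), 51.3, 36.3, np.float32(151.9))
```

View pics/crop.png

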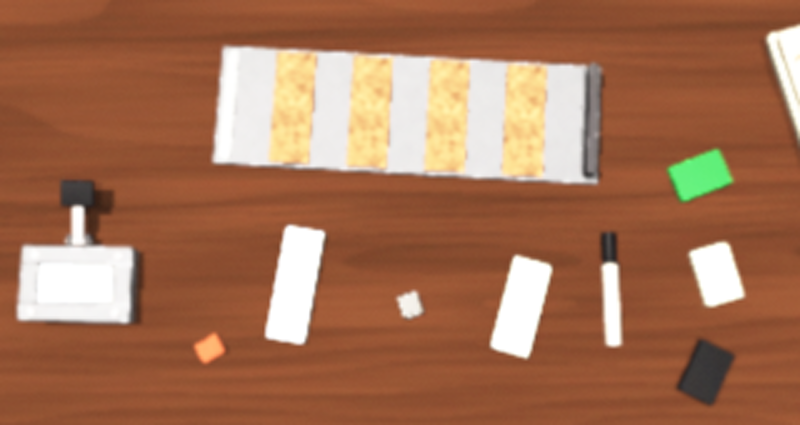

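The crop confirms the choices: the three loose white tiles, the nest with the 80 tile at crop (75,283), and the lever pad at crop (77,193). Measured tile and pad sizes match the description to about 2-3%.

```bash
cat >> h.py <<'E'
def go(x,y,z,yaw,yaw0=None):
    s=arm.state(); p=s["tool_pos"]; c=s["tcp_rot"][2] if yaw0 is None else yaw0
    a=np.radians(c); d=np.array([x,y,z])-p
    print("t",round(s["time"],1),"pos",p.round(1),"rot",s["tcp_rot"].round(1),"shift tool",round(d[0]*np.cos(a)+d[1]*np.sin(a),1),round(d[0]*np.sin(a)-d[1]*np.cos(a),1),round(-d[2],1),"turn z",round(-np.radians((yaw-c+180)%360-180),3))
E
python3 - <<'E'
from h import *
m=arm.camera_model("top")
n=ray(m,[140,233.4],24)[0]; e=ray(m,[141,197.4],37)[0]
print(n,e,np.linalg.norm(e-n)); print(ray(m,[[25,0]],24)[:0])
go(e[0]-60,e[1],200,87)
E
```

```text
[459.74843417 325.43848521] [554.49964367 320.78526351] 94.86540029803932
[]
t 0.1 pos [169.3 496.4 244.2] rot [-179.9   -0.   161.2] shift tool -364.5 -61.2 44.2 turn z 1.294
```

Emit:
drive_tool(
  steps=[
    [[-36,-6,4],[0,0,0],-1],
    [[-36,-6,4],[0,0,0],-1],
    [[-36,-6,4],[0,0,0],-1],
    [[-36,-6,4],[0,0,0],-1],
    [[-36,-6,4],[0,0,0],-1],
    [[-36,-6,4],[0,0,0],-1],
    [[-36,-6,4],[0,0,0],-1],
    [[-36,-6,4],[0,0,0],-1],
    [[-36,-6,4],[0,0,0],-1],
    [[-36,-6,4],[0,0,0],-1],
  ],
)

```text
time: 1.35
tool_pos: [491.6, 323.0, 204.4]
tcp_rot: [-180.0, -0.1, 161.2]
force: [-0.1, 0.1, -0.2]
width: 0.2
grasp_force: 0.0
```

Emit:
drive_tool(
  steps=[
    [[0,0,0],[0,0,0.185],-1],
    [[0,0,0],[0,0,0.185],-1],
    [[0,0,0],[0,0,0.185],-1],
    [[0,0,0],[0,0,0.185],-1],
    [[0,0,0],[0,0,0.185],-1],
    [[0,0,0],[0,0,0.185],-1],
    [[0,0,0],[0,0,0.184],-1],
    [[0,0,0],[0,0,0],-1],
    [[0,0,0],[0,0,0],-1],
  ],
)

```text
time: 2.48
tool_pos: [490.7, 323.7, 204.9]
tcp_rot: [-180.0, 0.0, 87.2]
force: [0.2, -0.1, 0.5]
width: -0.1
grasp_force: 0.0
```

```bash
python3 - <<'E'
from h import *
go(554.5,320.8,60,87.2)
m=arm.camera_model("wrist"); im=arm.camera("wrist"); print(m["T"].round(2))
cv2.imwrite("pics/w1.png",cv2.cvtColor(im,cv2.COLOR_RGB2BGR)); np.save("w1.npy",m["T"])
print(proj(m,[[554.5,320.8,37],[459.7,325.4,24]]))
E
```

```text
t 2.5 pos [490.7 323.7 204.9] rot [-180.     0.    87.2] shift tool 0.2 63.9 144.9 turn z -0.001
[[ 1.0000e+00 -5.0000e-02 -2.0000e-02  4.9379e+02]
 [-5.0000e-02 -9.5000e-01 -3.2000e-01  4.0530e+02]
 [-0.0000e+00  3.2000e-01 -9.5000e-01  3.3335e+02]
 [ 0.0000e+00  0.0000e+00  0.0000e+00  1.0000e+00]]
[[350.01737219 188.4569301 ]
 [246.08382604 184.86496257]]
```

View pics/w1.png

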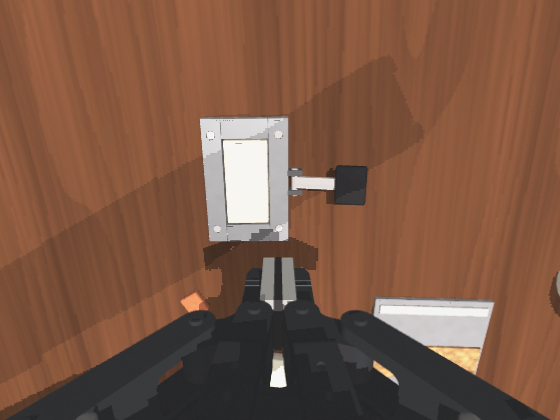

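The wrist view shows the lever pad at (351,185) and the tile at (246,181), both within 4 px of the prediction. Going above the pad, then pressing.

Emit:
drive_tool(
  steps=[
    [[0,32,30],[0,0,0],-1],
    [[1,32,30],[0,0,0],-1],
    [[1,0,30],[0,0,0],-1],
    [[0,0,30],[0,0,0],-1],
    [[0,0,20],[0,0,0],-1],
    [[0,0,0],[0,0,0],-1],
  ],
)

```text
time: 3.28
tool_pos: [553.0, 321.6, 62.5]
tcp_rot: [-179.7, 0.1, 87.1]
force: [-0.2, 0.0, -0.2]
width: -0.3
grasp_force: 0.0
```

Emit:
drive_tool(
  steps=[
    [[0,0,8],[0,0,0],-1],
    [[0,0,6],[0,0,0],-1],
    [[0,0,6],[0,0,0],-1],
    [[0,0,4],[0,0,0],-1],
    [[0,0,4],[0,0,0],-1],
    [[0,0,2],[0,0,0],-1],
    [[0,0,0],[0,0,0],-1],
    [[0,0,0],[0,0,0],-1],
  ],
)

```text
time: 4.28
tool_pos: [558.2, 322.9, 38.0]
tcp_rot: [179.6, -0.1, 87.0]
force: [5.7, -1.3, 5.8]
width: -0.0
grasp_force: 2.9
```

Emit:
drive_tool(
  steps=[
    [[0,0,3],[0,0,0],-1],
    [[0,0,3],[0,0,0],-1],
    [[0,0,2],[0,0,0],-1],
    [[0,0,0],[0,0,0],-1],
    [[0,0,0],[0,0,0],-1],
  ],
)

```text
time: 4.9
tool_pos: [558.5, 323.0, 33.1]
tcp_rot: [179.5, -0.1, 87.0]
force: [1.7, -3.4, 14.9]
width: 0.3
grasp_force: 7.8
```

Emit:
drive_tool(
  steps=[
    [[0,0,3],[0,0,0],-1],
    [[0,0,0],[0,0,0],-1],
    [[0,0,0],[0,0,0],-1],
    [[0,0,-20],[0,0,0],-1],
    [[0,0,-50],[0,0,0],-1],
    [[0,-32,-50],[0,0,0],0.5],
    [[0,-32,-50],[0,0,0],0.5],
    [[0,0,0],[0,0,0],0.5],
    [[0,0,0],[0,0,0],0.5],
  ],
)

```text
time: 6.02
tool_pos: [490.4, 325.9, 193.7]
tcp_rot: [-179.9, 0.0, 87.1]
force: [0.2, 0.0, -0.3]
width: 63.8
grasp_force: 0.0
```

```bash
python3 - <<'E'
from h import *
s=arm.state(); print(s["width"])
m=arm.camera_model("wrist"); im=arm.camera("wrist")
cv2.imwrite("pics/w2.png",cv2.cvtColor(im,cv2.COLOR_RGB2BGR))
for r in rects(m,im,"white",38,500): print(r)
go(459.7,325.4,100,87.2)
E
```

```text
63.81743060305877
(array([255., 375.]), (459.0, 122.4), 109.2, 33.7, np.float32(170.9))
(array([455., 319.]), (655.3, 186.8), 79.8, 12.2, np.float32(175.2))
(array([238., 161.]), (457.1, 337.9), 98.6, 65.4, np.float32(87.1))
t 6.1 pos [490.2 325.6 192.5] rot [-1.798e+02  1.000e-01  8.700e+01] shift tool -1.7 -30.5 92.5 turn z -0.003
```

View pics/w2.png

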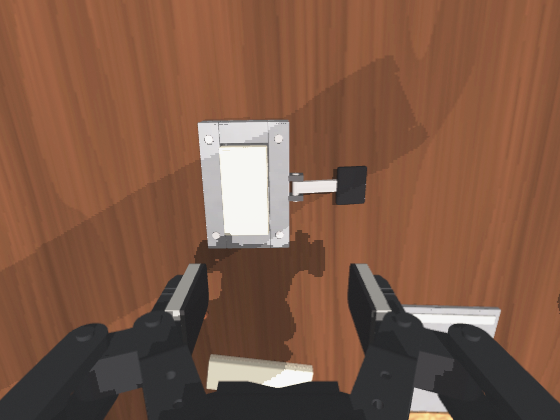

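The tile is raised, with its top corners at about (221,147), (266,146), (269,236) and (223,237), and the lever is down.

```bash
python3 - <<'E'
from h import *
m=arm.camera_model("wrist")
w=ray(m,[[221,147],[266,146],[269,236],[223,237]],38); print(w,w.mean(0),np.linalg.norm(np.diff(w,axis=0),axis=1))
go(*w.mean(0),41,87.2)
E
```

```text
[[443.6757953  367.29200462]
 [480.96146464 366.21175586]
 [478.58080535 285.36274872]
 [436.98273673 286.49129383]] [460.0502005  326.33945076] [37.30131466 80.88404969 41.61337438]
t 6.1 pos [490.2 325.6 192.5] rot [-1.798e+02  1.000e-01  8.700e+01] shift tool -0.8 -30.2 151.5 turn z -0.003
```

Emit:
drive_tool(
  steps=[
    [[0,-15,20],[0,0,0],0.5],
    [[0,-15,30],[0,0,0],0.5],
    [[-1,0,30],[0,0,0],0.5],
    [[0,0,30],[0,0,0],0.5],
    [[0,0,25],[0,0,0],0.5],
    [[0,0,10],[0,0,0],0.5],
    [[0,0,7],[0,0,0],0.5],
    [[0,0,0],[0,0,0],0.5],
  ],
)

```text
time: 7.08
tool_pos: [461.0, 326.3, 42.0]
tcp_rot: [-180.0, 0.0, 87.0]
force: [0.3, 0.6, -0.5]
width: 63.6
grasp_force: 0.0
```

Emit:
drive_tool(
  steps=[
    [[0,0,0],[0,0,0],-0.4],
    [[0,0,0],[0,0,0],-1],
    [[0,0,0],[0,0,0],-1],
    [[0,0,0],[0,0,0],-1],
    [[0,0,0],[0,0,0],-1],
  ],
  force=35,
)

```text
time: 7.7
tool_pos: [461.9, 326.9, 43.5]
tcp_rot: [179.9, -0.1, 87.0]
force: [-0.2, 0.3, 4.8]
width: 38.7
grasp_force: 37.8
```

Emit:
drive_tool(
  steps=[
    [[0,0,-10],[0,0,0],-1],
    [[0,0,-20],[0,0,0],-1],
    [[0,0,-40],[0,0,0],-1],
    [[0,0,-40],[0,0,0],-1],
    [[0,0,0],[0,0,0],-1],
    [[0,0,0],[0,0,0],-1],
  ],
)

```text
time: 8.45
tool_pos: [460.4, 326.1, 151.3]
tcp_rot: [-179.9, 0.1, 87.0]
force: [-0.2, -0.1, -1.2]
width: 38.8
grasp_force: 37.3
```

```bash
python3 - <<'E'
from h import *
im=arm.camera("wrist"); cv2.imwrite("pics/w3.png",cv2.cvtColor(im,cv2.COLOR_RGB2BGR))
print(arm.state()["width"])
go(640.4,-74.7,100,175.6)
go(640.4,-74.7,100,175.6,175.6)
E
```

```text
39.08400228798615
t 8.5 pos [459.9 325.8 150.4] rot [-1.798e+02  1.000e-01  8.700e+01] shift tool -390.6 201.1 50.4 turn z -1.546
t 8.5 pos [459.9 325.8 150.4] rot [-1.798e+02  1.000e-01  8.700e+01] shift tool -210.7 -385.5 50.4 turn z -0.0
```

View pics/w3.png

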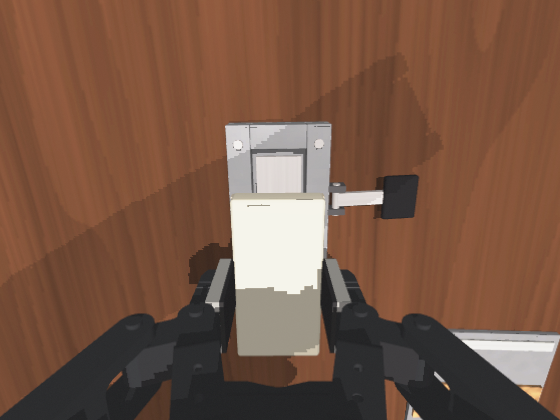

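The tile is held squarely across its width. Moving it to the second pad from the stop.

Emit:
drive_tool(
  steps=[
    [[-39,20,3],[0,0,0],-1],
    [[-39,20,3],[0,0,0],-1],
    [[-39,20,3],[0,0,0],-1],
    [[-39,20,3],[0,0,0],-1],
    [[-39,20,3],[0,0,0],-1],
    [[-39,20,3],[0,0,0],-1],
    [[-39,20,3],[0,0,0],-1],
    [[-39,20,3],[0,0,0],-1],
    [[-39,20,3],[0,0,0],-1],
    [[-39,20,3],[0,0,0],-1],
  ],
)

```text
time: 9.75
tool_pos: [639.3, -74.5, 119.3]
tcp_rot: [-179.7, -0.1, 87.0]
force: [-0.8, 0.4, -0.2]
width: 38.7
grasp_force: 37.2
```

Emit:
drive_tool(
  steps=[
    [[0,0,0],[0,0,-0.172],-1],
    [[0,0,0],[0,0,-0.172],-1],
    [[0,0,0],[0,0,-0.172],-1],
    [[0,0,0],[0,0,-0.172],-1],
    [[0,0,0],[0,0,-0.172],-1],
    [[0,0,0],[0,0,-0.172],-1],
    [[0,0,0],[0,0,-0.172],-1],
    [[0,0,0],[0,0,-0.172],-1],
    [[0,0,0],[0,0,-0.17],-1],
    [[0,0,0],[0,0,0],-1],
  ],
)

```text
time: 11.0
tool_pos: [639.0, -73.2, 119.7]
tcp_rot: [180.0, -0.3, 175.5]
force: [-0.8, 0.3, -0.6]
width: 38.9
grasp_force: 37.2
```

```bash
python3 - <<'E'
from h import *
m=arm.camera_model("wrist");im=arm.camera("wrist"); cv2.imwrite("pics/w4.png",cv2.cvtColor(im,cv2.COLOR_RGB2BGR))
for r in rects(m,im,"cork",9,800,9): print(r)
P=[(633.9,-159.1),(640.4,-74.7),(646.9,9.8),(653.4,94.2)]
print(proj(m,[(a,b,9) for a,b in P]))
go(640.4,-74.7,40,175.6)
E
```

```text
(array([167., 258.]), (671.5, -161.7), 43.7, 41.3, np.float32(85.3))
(array([391., 197.]), (644.0, 11.0), 123.6, 44.1, np.float32(175.5))
(array([280., 151.]), (599.7, -70.8), 48.3, 44.1, np.float32(175.5))
(array([509., 199.]), (650.5, 97.1), 123.8, 46.9, np.float32(175.6))
[[161.27908352 212.89480355]
 [274.98629134 212.62905941]
 [388.79982002 212.3712832 ]
 [503.44776947 212.1392594 ]]
t 11.1 pos [639.2 -73.2 120.1] rot [180.   -0.2 175.4] shift tool -1.3 -1.4 80.1 turn z -0.003
```

View pics/w4.png

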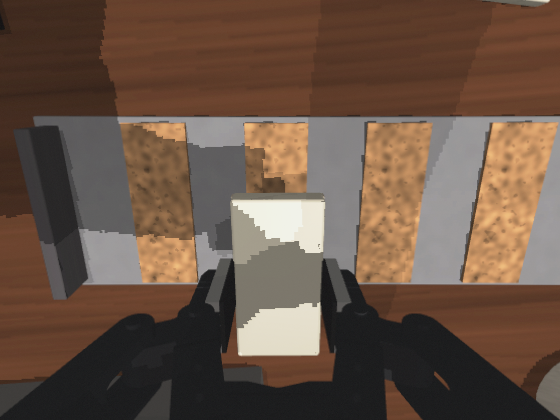

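Pads c and d measure 124 x 44 mm as expected, and they agree with the top view within 3 mm. Lowering.

Emit:
drive_tool(
  steps=[
    [[0,-1,20],[0,0,0],-1],
    [[0,0,30],[0,0,0],-1],
    [[0,0,25],[0,0,0],-1],
    [[0,0,10],[0,0,0],-1],
    [[0,0,4],[0,0,0],-1],
    [[0,0,2],[0,0,0],-1],
    [[0,0,0],[0,0,0],-1],
    [[0,0,0],[0,0,0],-1],
  ],
)

```text
time: 12.05
tool_pos: [641.1, -74.7, 32.4]
tcp_rot: [-180.0, 0.1, 175.6]
force: [-0.5, 0.5, -0.4]
width: 38.7
grasp_force: 37.2
```

Emit:
drive_tool(
  steps=[
    [[1,0,2],[0,0,0],-1],
    [[1,0,2],[0,0,0],-1],
    [[0,0,2],[0,0,0],-1],
    [[0,0,0],[0,0,0],-1],
    [[0,0,0],[0,0,0],-1],
  ],
)

```text
time: 12.68
tool_pos: [638.2, -74.3, 26.9]
tcp_rot: [-180.0, 0.0, 175.6]
force: [-2.3, 0.6, 4.7]
width: 39.2
grasp_force: 37.9
```

Contact has been made at the expected height, so I release.

Emit:
drive_tool(
  steps=[
    [[0,0,0],[0,0,0],0.1],
    [[0,0,0],[0,0,0],0.4],
    [[0,0,0],[0,0,0],0.4],
    [[0,0,-20],[0,0,0],0.4],
    [[0,0,-40],[0,0,0],0.4],
    [[0,0,-40],[0,0,0],0.4],
    [[0,0,0],[0,0,0],0.4],
  ],
)

```text
time: 13.55
tool_pos: [642.0, -75.1, 132.6]
tcp_rot: [-179.9, 0.7, 175.6]
force: [-0.2, 0.1, 0.2]
width: 60.1
grasp_force: 0.0
```

```bash
python3 - <<'E'
from h import *
m=arm.camera_model("wrist");im=arm.camera("wrist")
for r in rects(m,im,"white",21,800): print(r)
go(427.5,-147.6,120,163.2)
E
```

```text
(array([281., 197.]), (637.4, -73.8), 78.6, 38.9, np.float32(175.9))
t 13.6 pos [640.6 -74.8 129.7] rot [-179.9    0.4  175.6] shift tool 206.9 -88.9 9.7 turn z 0.216
```

The 80 tile sits within 1 mm of its pad centre. Next is the 100 mm tile.

Emit:
drive_tool(
  steps=[
    [[36,-15,0],[0,0,0],0.5],
    [[36,-15,0],[0,0,0],0.5],
    [[36,-15,0],[0,0,0],0.5],
    [[36,-15,0],[0,0,0],0.5],
    [[36,-15,0],[0,0,0],0.5],
    [[27,-14,0],[0,0,0],0.5],
    [[0,0,0],[0,0,0.108],0.5],
    [[0,0,0],[0,0,0.108],0.5],
    [[0,0,0],[0,0,0],0.5],
    [[0,0,0],[0,0,0],0.5],
  ],
)

```text
time: 14.85
tool_pos: [424.8, -147.0, 124.8]
tcp_rot: [180.0, -0.1, 163.3]
force: [-0.5, 0.2, 0.2]
width: 63.8
grasp_force: 0.0
```

```bash
python3 - <<'E'
from h import *
m=arm.camera_model("wrist");im=arm.camera("wrist")
for r in rects(m,im,"white",12,800): print(r)
go(427.5,-147.6,16,163.2)
E
```

```text
(array([427., 407.]), (645.8, -65.2), 39.9, 36.7, np.float32(73.8))
(array([ 42., 310.]), (455.4, -357.9), 59.4, 40.4, np.float32(14.3))
(array([279., 207.]), (425.8, -147.2), 98.1, 39.3, np.float32(163.2))
t 14.9 pos [ 424.9 -147.   124.9] rot [180.   -0.  163.3] shift tool -2.7 0.2 108.9 turn z 0.002
```

Emit:
drive_tool(
  steps=[
    [[-1,0,20],[0,0,0],0.5],
    [[-1,0,30],[0,0,0],0.5],
    [[0,0,30],[0,0,0],0.5],
    [[0,0,18],[0,0,0],0.5],
    [[0,0,10],[0,0,0],0.5],
    [[0,0,0],[0,0,0],0.5],
    [[0,0,0],[0,0,0],-0.4],
    [[0,0,0],[0,0,0],-1],
    [[0,0,0],[0,0,0],-1],
    [[0,0,0],[0,0,0],-1],
  ],
)

```text
time: 16.15
tool_pos: [428.2, -148.3, 18.7]
tcp_rot: [-180.0, 0.2, 163.2]
force: [-0.3, 0.7, 5.5]
width: 38.8
grasp_force: 35.9
```

Emit:
drive_tool(
  steps=[
    [[0,0,0],[0,0,0],-1],
    [[0,0,-10],[0,0,0],-1],
    [[0,0,-30],[0,0,0],-1],
    [[0,0,-40],[0,0,0],-1],
    [[0,0,-20],[0,0,0],-1],
    [[0,0,0],[0,0,0],-1],
    [[0,0,0],[0,0,0],-1],
  ],
)

```text
time: 17.02
tool_pos: [426.2, -147.3, 116.0]
tcp_rot: [180.0, -0.1, 163.2]
force: [0.5, -0.3, -1.4]
width: 38.8
grasp_force: 35.6
```

```bash
python3 - <<'E'
from h import *
m=arm.camera_model("wrist");im=arm.camera("wrist"); cv2.imwrite("pics/w5.png",cv2.cvtColor(im,cv2.COLOR_RGB2BGR))
for r in rects(m,im,"white",115,800): print(r)
go(645.4,10.4,120,175.6)
E
```

```text
(array([283., 341.]), (449.4, -154.1), 37.7, 34.1, np.float32(74.8))
(array([ 36., 318.]), (408.0, -254.3), 32.8, 21.8, np.float32(14.0))
(array([282., 213.]), (393.7, -137.2), 37.2, 37.1, np.float32(73.2))
t 17.1 pos [ 425.9 -147.2  115.6] rot [180.   -0.2 163.2] shift tool -164.7 214.2 -4.4 turn z -0.216
```

Emit:
drive_tool(
  steps=[
    [[-21,27,0],[0,0,0],-1],
    [[-21,27,0],[0,0,0],-1],
    [[-21,27,0],[0,0,0],-1],
    [[-21,27,0],[0,0,0],-1],
    [[-21,27,0],[0,0,0],-1],
    [[-21,27,0],[0,0,0],-1],
    [[-21,27,0],[0,0,0],-1],
    [[-18,25,0],[0,0,-0.108],-1],
    [[0,0,0],[0,0,-0.108],-1],
    [[0,0,0],[0,0,0],-1],
  ],
)

```text
time: 18.32
tool_pos: [645.7, 9.9, 114.9]
tcp_rot: [-180.0, -0.2, 175.6]
force: [-0.6, -0.4, -1.5]
width: 38.4
grasp_force: 35.7
```

```bash
python3 - <<'E'
from h import *
m=arm.camera_model("wrist");im=arm.camera("wrist"); 
for r in rects(m,im,"cork",9,800,9): print(r)
go(645.4,10.4,28,175.6)
E
```

```text
(array([171., 274.]), (686.2, -77.5), 43.6, 25.8, np.float32(86.3))
(array([ 53., 256.]), (666.7, -161.2), 50.9, 44.0, np.float32(175.3))
(array([393., 213.]), (650.5, 95.9), 123.6, 44.0, np.float32(175.5))
(array([282., 141.]), (597.2, 14.5), 43.7, 29.7, np.float32(84.6))
t 18.4 pos [645.7   9.6 115.3] rot [-180.    -0.2  175.5] shift tool 0.4 0.8 87.3 turn z -0.002
```

Emit:
drive_tool(
  steps=[
    [[1,1,25],[0,0,0],-1],
    [[0,0,30],[0,0,0],-1],
    [[0,0,18],[0,0,0],-1],
    [[0,0,8],[0,0,0],-1],
    [[0,0,4],[0,0,0],-1],
    [[0,0,2],[0,0,0],-1],
    [[0,0,2],[0,0,0],-1],
    [[0,0,0],[0,0,0],-1],
    [[0,0,0],[0,0,0],-1],
    [[0,0,0],[0,0,0],-1],
  ],
)

```text
time: 19.62
tool_pos: [646.0, 10.5, 28.6]
tcp_rot: [-180.0, 0.0, 175.6]
force: [0.1, -0.2, -0.3]
width: 39.0
grasp_force: 35.7
```

Emit:
drive_tool(
  steps=[
    [[0,0,2],[0,0,0],-1],
    [[0,0,1],[0,0,0],-1],
    [[0,0,0],[0,0,0],-1],
  ],
)

```text
time: 20.0
tool_pos: [646.2, 10.6, 27.7]
tcp_rot: [-180.0, 0.1, 175.6]
force: [-3.9, 0.8, 7.1]
width: 38.7
grasp_force: 36.5
```

Emit:
drive_tool(
  steps=[
    [[0,0,0],[0,0,0],0.1],
    [[0,0,0],[0,0,0],0.4],
    [[0,0,0],[0,0,0],0.4],
    [[0,0,-20],[0,0,0],0.4],
    [[0,0,-40],[0,0,0],0.4],
    [[0,0,-40],[0,0,0],0.4],
    [[0,0,0],[0,0,0],0.4],
  ],
)

```text
time: 20.88
tool_pos: [649.6, 10.3, 132.6]
tcp_rot: [-180.0, 0.7, 175.6]
force: [0.4, -0.2, 0.4]
width: 59.7
grasp_force: 0.0
```

```bash
python3 - <<'E'
from h import *
m=arm.camera_model("wrist");im=arm.camera("wrist")
for r in rects(m,im,"white",21,800): print(r)
go(456,93.6,125,169.2)
E
```

```text
(array([166., 239.]), (666.3, -75.4), 38.8, 20.1, np.float32(86.9))
(array([280., 195.]), (644.1, 11.3), 97.6, 38.8, np.float32(175.5))
(array([479., 192.]), (647.3, 158.5), 104.8, 9.2, np.float32(175.1))
t 20.9 pos [648.1  10.4 129.7] rot [-180.     0.4  175.6] shift tool 197.9 68.2 4.7 turn z 0.112
```

The 100 tile is centred. Next is the 120.

Emit:
drive_tool(
  steps=[
    [[35,12,0],[0,0,0],0.5],
    [[35,12,0],[0,0,0],0.5],
    [[35,12,0],[0,0,0],0.5],
    [[35,12,0],[0,0,0],0.5],
    [[35,12,0],[0,0,0],0.5],
    [[22,8,0],[0,0,0],0.5],
    [[0,0,0],[0,0,0.112],0.5],
    [[0,0,0],[0,0,0],0.5],
    [[0,0,0],[0,0,0],0.5],
  ],
)

```text
time: 22.05
tool_pos: [454.5, 93.4, 124.8]
tcp_rot: [-180.0, -0.1, 169.3]
force: [-0.2, -0.0, 0.5]
width: 64.3
grasp_force: 0.0
```

```bash
python3 - <<'E'
from h import *
m=arm.camera_model("wrist");im=arm.camera("wrist")
for r in rects(m,im,"white",12,800): print(r)
go(456,93.6,17,169.2)
E
```

```text
(array([542., 172.]), (462.4, 285.3), 42.9, 17.1, np.float32(177.9))
(array([278., 203.]), (454.7, 93.9), 118.1, 39.3, np.float32(169.2))
t 22.1 pos [454.6  93.4 124.9] rot [-180.    -0.   169.2] shift tool -1.3 0.5 107.9 turn z 0.001
```

Emit:
drive_tool(
  steps=[
    [[-1,0,20],[0,0,0],0.5],
    [[0,0,30],[0,0,0],0.5],
    [[0,0,30],[0,0,0],0.5],
    [[0,0,18],[0,0,0],0.5],
    [[0,0,10],[0,0,0],0.5],
    [[0,0,0],[0,0,0],0.5],
    [[0,0,0],[0,0,0],-0.4],
    [[0,0,0],[0,0,0],-1],
    [[0,0,0],[0,0,0],-1],
    [[0,0,0],[0,0,0],-1],
  ],
)

```text
time: 23.35
tool_pos: [457.0, 93.3, 18.7]
tcp_rot: [180.0, 0.2, 169.2]
force: [0.6, -1.7, 5.8]
width: 38.7
grasp_force: 36.0
```

Emit:
drive_tool(
  steps=[
    [[0,0,0],[0,0,0],-1],
    [[0,0,-10],[0,0,0],-1],
    [[0,0,-30],[0,0,0],-1],
    [[0,0,-40],[0,0,0],-1],
    [[0,0,-20],[0,0,0],-1],
    [[0,0,0],[0,0,0],-1],
    [[0,0,0],[0,0,0],-1],
  ],
)

```text
time: 24.22
tool_pos: [454.6, 93.3, 115.9]
tcp_rot: [-180.0, -0.1, 169.2]
force: [-0.0, -0.1, -1.5]
width: 38.8
grasp_force: 35.7
```

```bash
python3 - <<'E'
from h import *
go(652.0,95.0,115,175.6)
E
```

```text
t 24.2 pos [454.6  93.3 115.9] rot [-1.800e+02 -1.000e-01  1.692e+02] shift tool -193.6 38.8 0.9 turn z -0.112
```

Emit:
drive_tool(
  steps=[
    [[-33,6,0],[0,0,0],-1],
    [[-33,6,0],[0,0,0],-1],
    [[-33,7,0],[0,0,0],-1],
    [[-33,7,0],[0,0,0],-1],
    [[-33,7,0],[0,0,0],-1],
    [[-29,6,0],[0,0,0],-1],
    [[0,0,0],[0,0,-0.112],-1],
    [[0,0,10],[0,0,0],-1],
    [[0,0,20],[0,0,0],-1],
    [[0,0,20],[0,0,0],-1],
  ],
)

```text
time: 25.48
tool_pos: [652.2, 95.2, 64.9]
tcp_rot: [-180.0, -0.1, 175.5]
force: [-0.6, 0.1, -1.2]
width: 38.8
grasp_force: 35.7
```

```bash
python3 - <<'E'
from h import *
go(652.0,95.0,28,175.6)
E
```

```text
t 25.5 pos [652.2  95.2  64.9] rot [-1.800e+02 -1.000e-01  1.755e+02] shift tool 0.2 -0.2 36.9 turn z -0.001
```

Emit:
drive_tool(
  steps=[
    [[0,0,18],[0,0,0],-1],
    [[0,0,10],[0,0,0],-1],
    [[0,0,4],[0,0,0],-1],
    [[0,0,3],[0,0,0],-1],
    [[0,0,2],[0,0,0],-1],
    [[0,0,2],[0,0,0],-1],
    [[0,0,0],[0,0,0],-1],
    [[0,0,0],[0,0,0],-1],
  ],
)

```text
time: 26.48
tool_pos: [653.6, 95.2, 28.5]
tcp_rot: [180.0, 0.0, 175.6]
force: [0.2, 0.3, -0.4]
width: 38.9
grasp_force: 35.7
```

Emit:
drive_tool(
  steps=[
    [[1,0,2],[0,0,0],-1],
    [[0,0,1],[0,0,0],-1],
    [[0,0,0],[0,0,0],-1],
  ],
)

```text
time: 26.85
tool_pos: [653.5, 95.3, 27.8]
tcp_rot: [180.0, 0.2, 175.6]
force: [-1.0, 0.1, 4.6]
width: 38.9
grasp_force: 36.4
```

Emit:
drive_tool(
  steps=[
    [[0,0,0],[0,0,0],0.1],
    [[0,0,0],[0,0,0],0.4],
    [[0,0,0],[0,0,0],0.4],
    [[0,0,-20],[0,0,0],0.4],
    [[0,0,-40],[0,0,0],0.4],
    [[0,0,-40],[0,0,0],0.4],
    [[0,0,0],[0,0,0],0.4],
  ],
)

```text
time: 27.72
tool_pos: [656.2, 95.5, 132.7]
tcp_rot: [179.9, 0.7, 175.6]
force: [0.8, -0.3, 0.8]
width: 59.8
grasp_force: 0.0
```

```bash
python3 - <<'E'
from h import *
m=arm.camera_model("wrist");im=arm.camera("wrist")
for r in rects(m,im,"white",21,800): print(r)
go(456.0,-358.2,125,195)
E
```

```text
(array([166., 245.]), (678.9, 9.0), 39.0, 29.7, np.float32(85.6))
(array([ 52., 234.]), (662.6, -74.9), 39.4, 28.0, np.float32(85.4))
(array([279., 194.]), (651.4, 95.9), 117.8, 39.0, np.float32(175.6))
(array([370., 167.]), (629.1, 164.6), 67.9, 9.1, np.float32(175.4))
t 27.8 pos [654.8  95.4 129.8] rot [180.    0.4 175.6] shift tool 163.4 -467.5 4.8 turn z -0.339
```

The 120 tile is centred. Now the 60 mm white tile.

Emit:
drive_tool(
  steps=[
    [[16,-47,0],[0,0,0],0.5],
    [[16,-47,0],[0,0,0],0.5],
    [[16,-47,0],[0,0,0],0.5],
    [[16,-47,0],[0,0,0],0.5],
    [[16,-47,0],[0,0,0],0.5],
    [[16,-47,0],[0,0,0],0.5],
    [[16,-47,0],[0,0,0],0.5],
    [[16,-47,0],[0,0,0],0.5],
    [[17,-46,0],[0,0,0],0.5],
    [[17,-46,0],[0,0,0],0.5],
  ],
)

```text
time: 29.02
tool_pos: [453.7, -359.7, 124.2]
tcp_rot: [179.9, -0.1, 175.6]
force: [0.6, -0.0, -0.8]
width: 64.0
grasp_force: 0.0
```

Emit:
drive_tool(
  steps=[
    [[0,0,0],[0,0,-0.17],0.5],
    [[0,0,0],[0,0,-0.169],0.5],
    [[0,0,0],[0,0,0],0.5],
    [[0,0,0],[0,0,0],0.5],
  ],
)

```text
time: 29.52
tool_pos: [454.8, -358.4, 124.7]
tcp_rot: [179.9, -0.0, -165.1]
force: [0.0, -0.5, -0.5]
width: 64.2
grasp_force: 0.0
```

```bash
python3 - <<'E'
from h import *
m=arm.camera_model("wrist");im=arm.camera("wrist"); cv2.imwrite("pics/w6.png",cv2.cvtColor(im,cv2.COLOR_RGB2BGR))
for r in rects(m,im,"white",12,800): print(r)
go(456,-358.2,17,195)
E
```

```text
(array([ 33., 283.]), (586.3, -521.1), 201.4, 68.7, np.float32(1.0))
(array([276., 218.]), (462.8, -357.6), 44.4, 38.9, np.float32(14.0))
(array([437., 209.]), (427.0, -241.8), 85.7, 9.2, np.float32(1.9))
t 29.6 pos [ 455.  -358.5  124.9] rot [ 180.    -0.  -165.1] shift tool -1.1 0.0 107.9 turn z -0.001
```

View pics/w6.png

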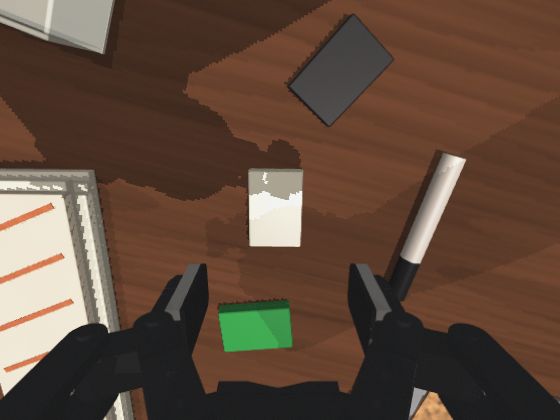

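The white 60 tile is at (275,208), directly under the gripper. The fingers stay clear of the green (256,326) and black (340,70) look-alikes.

Emit:
drive_tool(
  steps=[
    [[-1,0,20],[0,0,0],0.5],
    [[0,0,30],[0,0,0],0.5],
    [[0,0,30],[0,0,0],0.5],
    [[0,0,18],[0,0,0],0.5],
    [[0,0,10],[0,0,0],0.5],
    [[0,0,0],[0,0,0],0.5],
    [[0,0,0],[0,0,0],-0.4],
    [[0,0,0],[0,0,0],-1],
    [[0,0,0],[0,0,0],-1],
    [[0,0,0],[0,0,0],-1],
  ],
)

```text
time: 30.82
tool_pos: [457.1, -359.6, 19.0]
tcp_rot: [-179.8, 0.1, -165.0]
force: [0.0, 0.7, 6.1]
width: 38.4
grasp_force: 35.8
```

Emit:
drive_tool(
  steps=[
    [[0,0,0],[0,0,0],-1],
    [[0,0,-10],[0,0,0],-1],
    [[0,0,-30],[0,0,0],-1],
    [[0,0,-40],[0,0,0],-1],
    [[0,0,-20],[0,0,0],-1],
    [[0,0,0],[0,0,0],-1],
    [[0,0,0],[0,0,0],-1],
  ],
)

```text
time: 31.7
tool_pos: [455.4, -358.0, 115.8]
tcp_rot: [179.9, -0.1, -165.0]
force: [-0.2, 0.5, -1.4]
width: 38.5
grasp_force: 35.4
```

```bash
python3 - <<'E'
from h import *
go(632.5,-158.8,115,175.6)
E
```

```text
t 31.7 pos [ 455.4 -358.   115.8] rot [ 1.799e+02 -1.000e-01 -1.650e+02] shift tool -222.7 146.4 0.8 turn z 0.339
```

Emit:
drive_tool(
  steps=[
    [[-32,21,0],[0,0,0],-1],
    [[-32,21,0],[0,0,0],-1],
    [[-32,21,0],[0,0,0],-1],
    [[-32,21,0],[0,0,0],-1],
    [[-32,21,0],[0,0,0],-1],
    [[-32,21,0],[0,0,0],-1],
    [[-31,20,0],[0,0,0],-1],
    [[0,0,0],[0,0,0.17],-1],
    [[0,0,0],[0,0,0.169],-1],
    [[0,0,0],[0,0,0],-1],
  ],
)

```text
time: 32.95
tool_pos: [632.4, -159.2, 114.8]
tcp_rot: [179.9, -0.2, 175.7]
force: [0.1, -0.1, -1.0]
width: 38.5
grasp_force: 35.4
```

```bash
python3 - <<'E'
from h import *
m=arm.camera_model("wrist");im=arm.camera("wrist"); cv2.imwrite("pics/w7.png",cv2.cvtColor(im,cv2.COLOR_RGB2BGR))
go(632.5,-158.8,28,175.6)
E
```

```text
t 33.0 pos [ 632.5 -159.4  115.2] rot [179.9  -0.2 175.8] shift tool 0.1 0.6 87.2 turn z 0.003
```

View pics/w7.png

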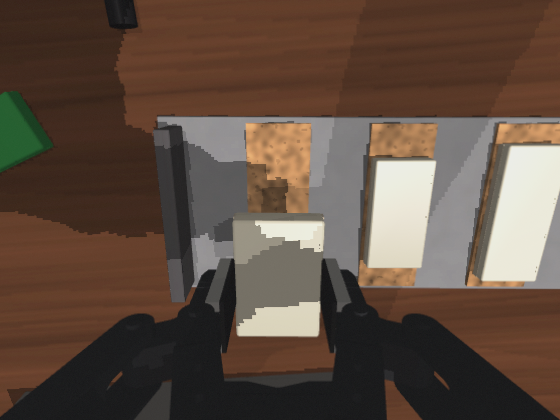

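The 60 tile is over the pad at (278,165) and the stop at (172,210) stays clear. The 80 and 100 lie centred on their pads. Lowering.

Emit:
drive_tool(
  steps=[
    [[1,0,25],[0,0,0],-1],
    [[0,0,30],[0,0,0],-1],
    [[0,0,18],[0,0,0],-1],
    [[0,0,8],[0,0,0],-1],
    [[0,0,4],[0,0,0],-1],
    [[0,0,2],[0,0,0],-1],
    [[0,0,2],[0,0,0],-1],
    [[0,0,0],[0,0,0],-1],
    [[0,0,0],[0,0,0],-1],
    [[0,0,0],[0,0,0],-1],
  ],
)

```text
time: 34.25
tool_pos: [632.8, -159.8, 28.5]
tcp_rot: [-180.0, 0.0, 175.6]
force: [0.4, 0.1, -0.1]
width: 39.0
grasp_force: 35.4
```

Emit:
drive_tool(
  steps=[
    [[0,0,2],[0,0,0],-1],
    [[0,0,1],[0,0,0],-1],
    [[0,0,0],[0,0,0],-1],
  ],
)

```text
time: 34.62
tool_pos: [632.9, -159.9, 28.0]
tcp_rot: [-180.0, 0.1, 175.6]
force: [-3.7, 2.0, 8.7]
width: 38.6
grasp_force: 36.3
```

Emit:
drive_tool(
  steps=[
    [[0,0,0],[0,0,0],0.1],
    [[0,0,0],[0,0,0],0.4],
    [[0,0,0],[0,0,0],0.4],
    [[0,0,-20],[0,0,0],0.4],
    [[0,0,-40],[0,0,0],0.4],
    [[0,0,-40],[0,0,0],0.4],
    [[50,0,-30],[0,0,0],0.4],
    [[50,0,0],[0,0,0],0.4],
    [[50,0,0],[0,0,0],0.4],
    [[50,0,0],[0,0,0],0.4],
  ],
)

```text
time: 35.88
tool_pos: [432.2, -144.5, 157.2]
tcp_rot: [-179.9, 0.1, 175.6]
force: [-0.4, -0.2, 1.0]
width: 59.6
grasp_force: 0.0
```

Emit:
drive_tool(
  steps=[
    [[50,0,0],[0,0,0],0.4],
    [[0,0,0],[0,0,0],0.4],
    [[0,0,0],[0,0,0],0.4],
  ],
)

```text
time: 36.25
tool_pos: [384.3, -141.1, 156.8]
tcp_rot: [-179.9, 0.2, 175.6]
force: [-0.3, 0.5, 1.1]
width: 60.0
grasp_force: 0.0
```

```bash
python3 - <<'E'
from h import *
im=arm.camera("top");m=arm.camera_model("top"); i=im[120:290,110:430]; cv2.imwrite("pics/end.png",cv2.resize(cv2.cvtColor(i,cv2.COLOR_RGB2BGR),None,fx=2.5,fy=2.5,interpolation=2))
s=arm.state(); print(s["time"],s["tool_pos"])
E
```

```text
36.3 [ 384.70611297 -141.15923933  156.70894098]
```

View pics/end.png

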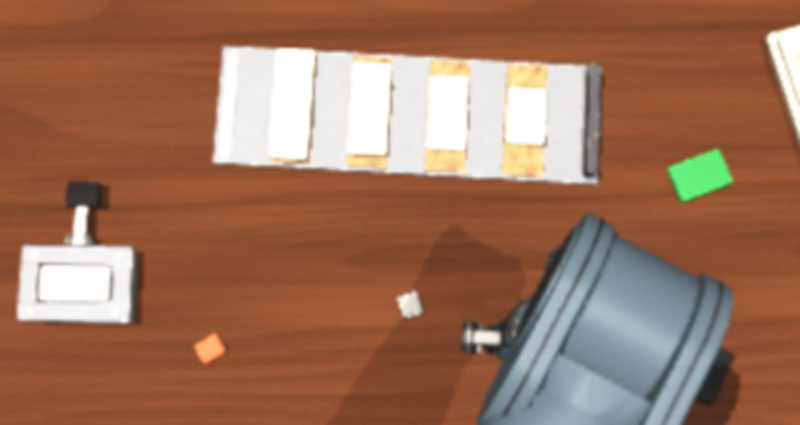

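The end view shows the 60, 80, 100 and 120 tiles in order from the stop, each centred on its pad. Small upward offsets match the tiles' height parallax. Nothing touches the robot, and the look-alikes were not moved.

```bash
python3 -c "
from workcell import arm
print(arm.hand_in())"
```

```text
the job is handed in; nothing more can be done
None
```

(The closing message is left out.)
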